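Pack the last jam jar and hasp the crate shut

ROBOT

A 6-joint arm with a two-finger parallel gripper is mounted at the origin on the work surface. World frame = base frame: x ahead of the robot, y to its left, z up, the work surface at z = 0. Lengths are in mm, angles in degrees, forces in N, time in s.
With the tool pointing down it reaches from about 400 to 925 mm from the base axis. Payload 3.4 kg.
Tool frame: the origin (TCP) lies at the very end of the fingers, on their centre line; the grasp point (between the pads) lies grasp_offset behind it (grasp_offset is the distance from the TCP to the grasp point, in mm); x points along the fingers, z is the direction in which the jaws open and shut, and the axes are right-handed (so a half turn about x gives the same grasp; the last joint's range is limited). The gripper opens to 85 mm and grips with 20 to 120 N. Pads are 22 mm wide; open, the fingers measure 114 mm over their backs; the gripper's body (76 mm by 85 mm) begins 54 mm behind the grasp point. The pads swing forward as they close: fully open they stand 13 mm farther back than shut.
Start: joints at [68.44, 17.578, 86.31, -0, 76.112, -4.211], TCP at [171.485, 548.839, 199.305] pointing down, gripper open.
Joint ranges: [-179.03, 179.03], [-60, 130.46], [8.19, 133.38], [-81.62, 261.62], [5.75, 156.47], [-153.77, 153.77]. Speed limits (degrees/s): [147.25, 147.25, 180, 180, 180, 180].

INTERFACE

Orientations are given as a 3x3 rotation matrix whose columns are the frame's x, y, z axes.
In Python, from station import observe, grab_frame, camera_model, finish_job, look_for, silhouettes, spot_point, grasp_offset gives the robot as it stands. The module is installed in compiled form; this text tells all that it offers.
- The arm moves only by the shell command python3 -m handwheel 'ROWS' [OPENING] [FORCE]. ROWS is JSON, a list of rows, each a list of 4 numbers: the shift along the world's x, y, z in m, then the turn about the world's z in degrees. A call has 1 to 5 rows; each row shifts and turns the pose as measured when the row begins; what a row does not reach is not made up. A row lasts 1/8 s, in which the tool goes at most 62.5 mm and 10.7 degrees, less where a joint would pass 70% of its speed; a pose out of reach is approached as far as the arm can. A call with a gripper value outside its range is refused whole. OPENING is the finger opening in m, from 0 to 0.0854, set as the call begins (- or left out, the last holds). The fingers move at their own pace and stop on an object; FORCE is the grip in N (left out, the last holds). Time passes only in rows, so rows that do not move let the fingers close. It gives the time, the measured TCP pose, the force and the opening at its end, in the units of the state.
- observe(): the state, without advancing time (a new reading comes with each control period).
- grab_frame(name): name is "scene" or "top"; returns (picture, depth): 384x512x3 uint8, blue, green, red; 384x512 float32, mm along the optical axis (not along the pixel's ray), 0 where there is no reading.
- camera_model(name): a dict with "intrinsics" (3x3 intrinsics, pixels), "distortion" ([k1, k2, p1, p2, k3] as OpenCV has them; the pictures are not rectified), "position" and "orientation" of the camera in the world. Camera axes: x right, y down, z forward; pixel columns grow to the right and rows downward; lengths in mm; the calibration is good to about 2 mm. A picture is of the moment at which its call begins. camera_model takes no time and is no camera call.
- finish_job(): hands the job in, once; it reports no verdict.
Trained networks look in the newest picture that a camera, given by its name, has taken for a name from the list of things; names that differ only in an ending like _2 or _b are one class to them, and where a whole thing is asked for, a point or a joint stands for the part that bears it (a point fixed in the world has none). Each returns a list of dicts, best first, with "conf" (0 to 1); they miss things now and then, are a little off and sometimes report something else, mostly with a low value. They report only what shows in the picture. A call takes as long as a camera call. They do not tell look-alikes from the thing itself.
- look_for(camera, query): "extent" ([left, top, width, height] in pixels, round what is visible of it).
- silhouettes(camera, query): "mask" (384x512 bool, what is visible of it) and "extent" ([left, top, width, height] in pixels, round what is visible of it).
- spot_point(camera, query): "at" ([column, row] in pixels: a listed point, or the origin of a listed thing).
The state is a dict: "time": time; "joint_pos": joint angles; "joint_velocities": joint speeds; "tau": joint torques, N m; "ee_pos": TCP position; "tool_rot": TCP orientation; "wrist_force": force on the tool from outside, world axes, zero at the start; "moment": the same for the moment, N m; "finger_gap": finger opening in mm.
Only numpy, scipy, OpenCV 4.12 (cv2) and the standard library are available. Lean on these libraries where they do the work, as an engineer would, in place of code of your own. Each camera call takes 0.05 s, during which the arm holds its last target. There are 200 camera calls.

TASK

Stand the small jam jar that is still on the table upright in the empty compartment of the wooden crate, then close the crate's lid fully, and then swing the steel hasp over the catch on the lid until it lies flat. Keep the jars in the crate standing, and do not move or knock over the big jar, the bottle, the bowl or the cup.

Things in the scene. Friction and masses are not known exactly. Their poses are not given: they have to be found in the camera images.
- crate: Pine crate fixed to the table, 160 (x) by 240 (y) by 100 mm high, walls and floor 9 mm. Origin: centre of its underside; z up. Its front (hasp side) faces its -x, its lid is hinged along its +x rim. Two walls across y, 86 mm high, split it into three compartments, each 142 mm (x) by 68 mm (y), centred at y = -77, 0 and +77 mm; two hold jars and one is empty.
- pad: Fixed cork pad 100 by 56 by 3 mm on the floor of the empty compartment, which one varies; origin: centre of its underside, 9 mm above the table; its axes are parallel to the crate's. The jar belongs on it.
- jar: The small jam jar on the table: glass, amber, brass-coloured screw lid, diameter 54 mm (lid 53 mm, its lowest edge 57 mm up), height 75 mm, about 0.16 kg; origin: centre of its underside; z up.
- jar_a: A jar like it, standing in a compartment of the crate; origin: centre of its underside.
- jar_b: Another jar like it, standing in a compartment of the crate; origin: centre of its underside.
- lid (a joint): Angle of the crate's lid, a flat pine board 160 by 240 by 10 mm without a handle: 0 shut, lying on the rim; pi/2 upright; at most 2.1. It stays at any angle (stiff hinge: 2 to 4 N at its free edge). The catch is a steel wire loop 24 mm long and 17 mm high standing on its outer face, on its middle line, centred 41 mm from its free edge.
- lid_hinge (a point): Middle of the lid's hinge line, which runs along the crate's y axis; on the lid's inner face, 100.5 mm above the table.
- lid_edge (a point): Middle of the lid's free edge, 160 mm from the hinge line, half-way through its thickness.
- hasp (a joint): Angle of the hasp, a slotted steel strap 92 mm long, 30 mm wide, 4 mm thick, hinged at the top of the crate's front: 0 lying flat on the shut lid with the catch standing through its slot (36 to 58 mm from the hinge); pi/2 upright; above that leaning outwards, away from the crate; at most 2.9. It stays at any angle (under 1 N at its tip).
- hasp_hinge (a point): Middle of the hasp's hinge line, which runs along the crate's y axis, 6 mm in front of the crate's front, 114 mm above the table.
- hasp_tip (a point): Middle of the hasp's free end, a rolled lip 8 mm thick, 92 mm from the hinge line.
- big_jar: Bystander: big jar, diameter 82 mm, height 125 mm; origin: centre of its underside.
- bottle: Bystander: syrup bottle, diameter 68 mm, height 210 mm; origin: centre of its underside.
- bowl: Bystander: plastic bowl, diameter 100 mm, height 45 mm; origin: centre of its underside.
- cup: Bystander: plastic cup, diameter 70 mm, height 100 mm; origin: centre of its underside.
There are look-alikes about, which are no part of the job. What is shaped like the jar_a but black or red is not meant.

How it is judged (in metres and radians):
On the way, in this order (a step that is already met when the one before it is completed fails the run):
1. the jar stands upright, let go, in the empty compartment (x of jar in the frame of pad between -0.055 and 0.055 m and y of jar in the frame of pad between -0.018 and 0.018 m and z of jar in the frame of pad between -0.002 and 0.01 m and angle between jar's own z axis and vertical below 0.15 rad and contact force between jar and the fingers below 0.2 N and linear speed of jar below 0.03 m/s), for 0.2 s.
2. the lid is shut with the jar packed (x of jar in the frame of pad between -0.055 and 0.055 m and y of jar in the frame of pad between -0.018 and 0.018 m and z of jar in the frame of pad between -0.002 and 0.01 m and angle between jar's own z axis and vertical below 0.15 rad and value of joint lid below 0.05 rad), for 0.2 s.
3. the hasp lies flat over the catch (value of joint hasp below 0.1 rad and value of joint lid below 0.05 rad), for 0.2 s.
At the end, for the whole second after the job is handed in: All three jars stand in the crate, each in its own compartment, upright within 0.15 rad and at rest; the lid is shut to within 0.05 rad and the hasp lies over the catch to within 0.10 rad of flat (all of step 3 and x of jar in the frame of pad between -0.055 and 0.055 m and y of jar in the frame of pad between -0.018 and 0.018 m and z of jar in the frame of pad between -0.002 and 0.01 m and angle between each of jar, jar_a, jar_b's own z axis and vertical below 0.15 rad and z of jar_a in the frame of crate between 0.004 and 0.02 m and z of jar_b in the frame of crate between 0.004 and 0.02 m and linear speed of jar below 0.02 m/s); the robot touches nothing.
It fails at once if the hasp is swung in towards the lid (below 1.2 rad) while the lid is still open (above 0.3 rad) (value of joint hasp below 1.2 rad and value of joint lid above 0.3 rad).
It fails at once if the big jar, the bottle, the bowl or the cup is moved more than 30 mm or tipped more than 0.4 rad (distance of any of big_jar, bottle, bowl, cup from where it was at the start of the episode above 0.03 m or angle between any of big_jar, bottle, bowl, cup's own z axis and vertical above 0.4 rad).
It also fails if it takes over 72 s, if anything falls off the work surface, if the arm or the gripper's body presses on something with over 40 N, if the wrist force passes 120 N, or if a joint passes its speed limit or range.

## Working session

There is one attempt and no reset: what is moved stays moved. The work goes in short steps, Python scripts to look and compute and a shell command to move; the robot and the scene stay as the last step left them, time stands still between calls to the robot, and variables do not carry over. Pictures are saved under pics/ and viewed, about 8 in all and at most 12, crops included, and the job is handed in when it is done.

```bash
mkdir -p pics
cat > h.py <<'E'
import numpy as np, cv2
from station import *
def pix2w(cam,uv,d):
    m=camera_model(cam);K=np.array(m["intrinsics"],float);D=np.array(m["distortion"],float)
    n=cv2.undistortPoints(np.array(uv,float).reshape(-1,1,2),K,D).reshape(-1,2)
    p=np.c_[n,np.ones(len(n))]*np.array(d,float).reshape(-1,1)
    return p@np.array(m["orientation"]).T+np.array(m["position"])
def ray(cam,uv):
    o=np.array(camera_model(cam)["position"],float);return o,pix2w(cam,[uv],[1])[0]-o
def onz(cam,uv,z):
    o,r=ray(cam,uv);return o+r*(z-o[2])/r[2]
def tri(a,b):  # (cam,uv) pairs
    (o1,r1),(o2,r2)=ray(*a),ray(*b)
    t=np.linalg.lstsq(np.c_[r1,-r2],o2-o1,rcond=None)[0]
    p,q=o1+t[0]*r1,o2+t[1]*r2
    return (p+q)/2,np.linalg.norm(p-q)
def cloud(cam,depth,mask):
    v,u=np.nonzero(mask&(depth>0));return pix2w(cam,np.c_[u,v],depth[v,u])
E
python3 - <<'E'
from h import *
np.set_printoptions(precision=1,suppress=True)
o=observe();print({k:np.round(o[k],2).tolist() for k in("time","ee_pos","tool_rot","wrist_force","finger_gap")},grasp_offset)
ims=[]
for c in("top","scene"):
    im,d=grab_frame(c);cv2.imwrite(f"pics/{c}0.png",im);np.save(c+"0.npy",d);ims.append(im);m=camera_model(c);print(c,np.array(m["position"]),np.array(m["orientation"]).tolist())
    for q in("jar","crate","pad","lid","hasp","big_jar","bottle","bowl","cup"):
        for r in look_for(c,q)[:5]: print(c,q,round(r["conf"],2),np.round(r["extent"]).tolist())
    for q in("lid_hinge","lid_edge","hasp_hinge","hasp_tip","pad","crate","jar"):
        for r in spot_point(c,q)[:4]: print(c,q,"pt",round(r["conf"],2),np.round(r["at"],1).tolist())
cv2.imwrite("pics/v0.png",np.vstack(ims)[:, :]);
E
```

```text
{'time': 0.0, 'ee_pos': [171.21, 548.11, 198.38], 'tool_rot': [[-0.0, -0.95, 0.3], [-0.0, 0.3, 0.95], [-1.0, 0.0, -0.0]], 'wrist_force': [0.18, 0.68, -0.28], 'finger_gap': 85.22} 18.700000000000003
top [ 255.3  -23.5 1279.3] [[0.051317192004424715, -0.9725800302377485, 0.22683613157414154], [-0.9986766473587811, -0.04920437208487819, 0.014962746671581494], [-0.0033911391900180543, -0.22730379352415808, -0.9738179940956733]]
top jar 0.86 [234.0, 197.0, 22.0, 16.0]
top jar 0.85 [197.0, 238.0, 26.0, 24.0]
top jar 0.69 [245.0, 242.0, 16.0, 15.0]
top jar 0.69 [188.0, 124.0, 119.0, 106.0]
top jar 0.64 [240.0, 171.0, 20.0, 20.0]
top crate 0.59 [189.0, 125.0, 118.0, 104.0]
top lid 0.66 [266.0, 121.0, 41.0, 99.0]
top hasp 0.69 [190.0, 156.0, 28.0, 18.0]
top hasp 0.67 [269.0, 122.0, 37.0, 101.0]
top big_jar 0.92 [362.0, 192.0, 46.0, 39.0]
top bottle 0.84 [96.0, 191.0, 40.0, 36.0]
top bowl 0.86 [371.0, 139.0, 36.0, 32.0]
top cup 0.65 [381.0, 262.0, 33.0, 28.0]
top lid_hinge pt 0.56 [276.3, 180.1]
top hasp_hinge pt 0.52 [213.1, 169.0]
top hasp_tip pt 0.58 [191.2, 160.1]
top pad pt 0.86 [248.7, 1
[... 708 characters left out ...]
1.0]
scene hasp 0.53 [248.0, 211.0, 17.0, 4.0]
scene big_jar 0.63 [203.0, 142.0, 20.0, 3.0]
scene bottle 0.62 [326.0, 228.0, 31.0, 75.0]
scene bottle 0.29 [249.0, 211.0, 20.0, 10.0]
scene bottle 0.28 [190.0, 137.0, 75.0, 60.0]
scene bowl 0.65 [157.0, 159.0, 28.0, 22.0]
scene lid_hinge pt 0.97 [233.5, 191.4]
scene lid_hinge pt 0.75 [226.5, 141.1]
scene lid_edge pt 0.62 [224.5, 140.1]
scene hasp_hinge pt 0.5 [253.7, 214.8]
scene hasp_tip pt 0.42 [261.2, 213.3]
scene hasp_tip pt 0.19 [263.6, 221.3]
scene pad pt 0.57 [221.1, 231.8]
scene crate pt 0.85 [238.9, 230.7]
scene jar pt 0.86 [285.2, 208.4]
scene jar pt 0.85 [296.1, 307.8]
scene jar pt 0.63 [242.6, 227.8]
scene jar pt 0.62 [270.1, 258.6]
```

View pics/top0.png

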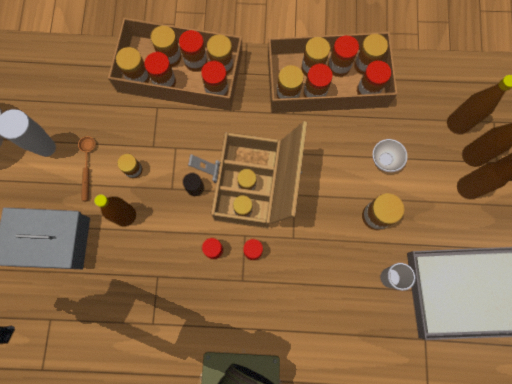

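View pics/scene0.png

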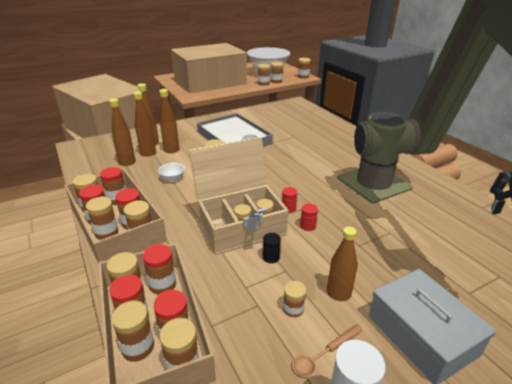

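Scene shows six candidates. Brass lid and amber body: top (130,165) / scene (294,297), standing on the table. Black: top (193,184). Red: top (213,248) and (253,249). Jars in the two side trays belong to the background. The brass one at top (130,165) fits the description. The empty compartment with the cork pad is the upper one in the top view, at about (252,157). The lid is near upright (right side) and the hasp leans outwards (left).

Run:
```python
from h import *
np.set_printoptions(precision=1,suppress=True)
T=cv2.imread("pics/top0.png");S=cv2.imread("pics/scene0.png");dt=np.load("top0.npy");ds=np.load("scene0.npy")
A=cv2.resize(T[110:240,90:320],None,fx=3.4,fy=3.4,interpolation=cv2.INTER_CUBIC)[:,:782]
B=cv2.resize(S[180:330,190:370],None,fx=2.2,fy=2.2,interpolation=cv2.INTER_CUBIC)
cv2.imwrite("pics/crop_top.png",A);cv2.imwrite("pics/crop_scene.png",cv2.resize(S[130:320,180:370],None,fx=3.1,fy=3.1,interpolation=cv2.INTER_CUBIC))
def c(cam,d,box,zlo,zhi):
    m=np.zeros(d.shape,bool);x,y,w,h=box;m[y:y+h,x:x+w]=1
    P=cloud(cam,d,m);return P[(P[:,2]>zlo)&(P[:,2]<zhi)]
P=c("top",dt,(115,150,30,32),65,90);print("jar lid top",len(P),(P.min(0)+P.max(0))/2,np.median(P,0),np.ptp(P,axis=0))
P=c("scene",ds,(280,278,30,40),66,90);print("jar lid scene",len(P),np.median(P,0),P.min(0),P.max(0))
P=c("scene",ds,(280,278,30,40),10,55);print("jar body scene",len(P),P.min(0),P.max(0))
print("jar tri lid centre",tri(("top",(128.5,160.5)),("scene",(294.5,288.5))))
# crate box rim (top)
P=c("top",dt,(205,128,90,100),94,106);r=cv2.minAreaRect(P[:,:2].astype(np.float32));print("rim",len(P),r,np.median(P[:,2]),cv2.boxPoints(r).tolist())
P=c("scene",ds,(185,185,105,70),94,106);r=cv2.minAreaRect(P[:,:2].astype(np.float32));print("rim s",len(P),r,np.median(P[:,2]))
# lid
for n,d,b in(("top",dt,(262,118,48,108)),("scene",ds,(185,132,85,70))):
    P=c(n,d,b,115,290);print("lid",n,len(P),P.min(0),P.max(0));
    q=np.median(P,0);u,s,v=np.linalg.svd(P-q,full_matrices=False);k=np.abs((P-q)@v[2])<5;q=P[k].mean(0);v=np.linalg.svd(P[k]-q,full_matrices=False)[2];print(q,v[2],s)
P=c("top",dt,(186,150,34,30),95,240);print("hasp",len(P),P.min(0),P.max(0))
for z in(0,): print("pad",onz("top",(248.7,160.6),12),onz("scene",(221.1,231.8),12))
print("hasp hinge/tip top/scene",tri(("top",(213.1,169)),("scene",(253.7,214.8))),tri(("top",(191.2,160.1)),("scene",(261.2,213.3))),tri(("top",(191.2,160.1)),("scene",(263.6,221.3))))
for n,b in(("bottle",(92,188,48,42)),("black",(180,170,26,28)),("cup",(375,258,42,36)),("bowl",(368,135,44,40)),("bigjar",(358,188,54,46))):
    P=c("top",dt,b,25,300);print(n,len(P),P.min(0),P.max(0))
```

```text
jar lid top 276 [603.9 351.2  75.4] [603.9 349.9  75.5] [50.9 49.7 20. ]
jar lid scene 324 [607.8 356.1  75.5] [579.7 327.5  66.1] [632.3 378.9  79.5]
jar body scene 289 [583.3 334.7  10. ] [632.8 381.6  54.9]
jar tri lid centre (array([607.8, 349.3,  72.8]), np.float64(5.995505649839983))
rim 959 ((575.46875, 11.70306396484375), (168.37741088867188, 241.48324584960938), 84.37213897705078) 100.37869724871894 [[447.052978515625, -60.23908615112305], [687.3722534179688, -83.92058563232422], [703.884521484375, 83.64521789550781], [463.56524658203125, 107.32671356201172]]
rim s 728 ((574.7373046875, 11.925819396972656), (181.10592651367188, 241.16622924804688), 83.40760040283203) 99.50216274219122
lid top 2043 [ 443.  -134.6  115.1] [684.9 -62.1 259. ]
[559.9 -98.6 196.7] [0.1 0.9 0.3] [3143.3 2091.5  112.5]
lid scene 3346 [ 442.5 -410.1  115. ] [686.3 -59.2 255. ]
[568.7 -94.6 185.3] [-0.1 -0.7 -0.7] [4030.2 2832.9 2377.4]
hasp 384 [556.7  84.7  95.8] [611.1 158.3 186.7]
pad [646.2   8.1  12. ] [646.9   0.9  12. ]
hasp hinge/tip top/scene (array([583.2, 100.6, 123.2]), np.float64(0.12022526879892675)) (array([591. , 155.4, 167.9]), np.float64(1.8658211389892805)) (array([592.9, 161.9, 147. ]), np.float64(12.592552524307584))
bottle 832 [429.9 328.7  25.6] [497.9 392.9 215.8]
black 354 [532.4 119.7  25.3] [584.8 188.3 150.1]
cup 653 [ 286.3 -472.1   25. ] [ 380.7 -371.7  105.9]
bowl 400 [ 625.6 -450.1   25.1] [ 722.6 -351.2   52.3]
bigjar 1093 [ 456.8 -411.4   26. ] [ 540.7 -328.   132. ]
```

View pics/crop_top.png

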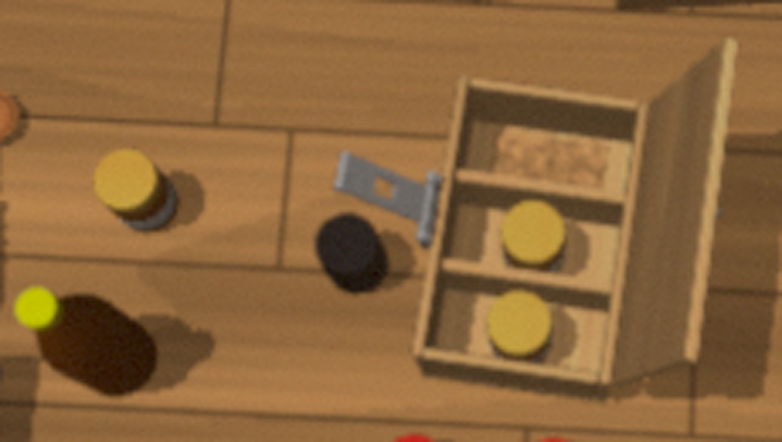

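View pics/crop_scene.png

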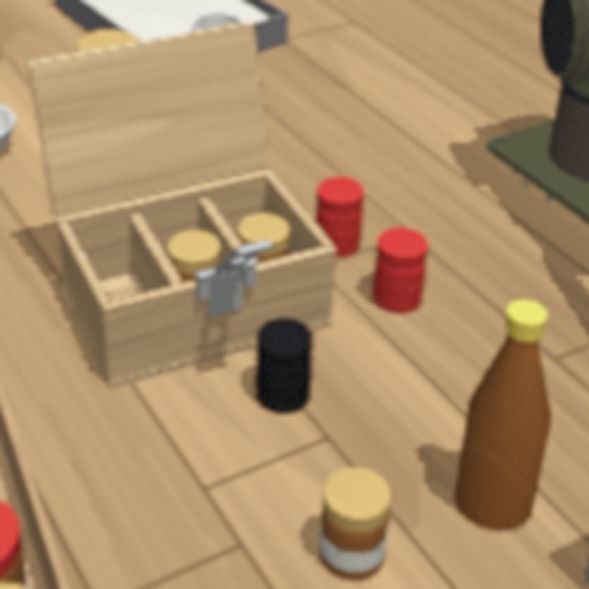

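Crops: the jar to take is amber with a brass lid, standing clear of the bottle and black jar. It measures about (606,352), top at 75 mm, which matches the text. The crate centre is about (575,11) with its yaw near -95.6°. The cork pad is in the +y compartment, about (651,4). The hasp is leaning out and the lid is open past upright.

Raise first, then go over.

```bash
python3 -m handwheel '[[0,0,0.06,4],[0,0,0.06,4],[0.03,-0.02,0.03,4],[0.054,-0.026,0,0],[0.054,-0.026,0,0]]' 0.085 30; python3 -m handwheel '[[0.054,-0.026,0,0],[0.054,-0.026,0,0],[0.054,-0.026,0,0],[0.054,-0.026,0,0],[0.05,-0.02,0,0]]'
```

```text
time: 2.33
ee_pos: [308.5, 475.6, 353.4]
tool_rot: [[0.002, -0.997, 0.077], [-0.001, 0.077, 0.997], [-1.0, -0.002, -0.001]]
wrist_force: [0.1, 0.8, -0.0]
finger_gap: 85.1
time: 2.95
ee_pos: [582.6, 346.6, 354.7]
tool_rot: [[0.004, -0.997, 0.077], [0.002, 0.077, 0.997], [-1.0, -0.004, 0.002]]
wrist_force: [0.8, 1.0, 0.4]
finger_gap: 84.9
```

```bash
python3 -m handwheel '[[0.012,0.003,-0.05,-1.2],[0.012,0.003,-0.05,0],[0,0,-0.05,0],[0,0,-0.05,0],[0,0,0,0]]'
python3 - <<'E'
from h import *
np.set_printoptions(precision=1,suppress=True)
print(observe()["ee_pos"])
im,d=grab_frame("scene");im2,d2=grab_frame("top")
cv2.imwrite("pics/v2.png",np.hstack([cv2.resize(im[150:330,200:360],None,fx=2.5,fy=2.5),cv2.resize(im2[110:290,80:240],None,fx=2.5,fy=2.5)]))
E
```

```text
time: 3.58
ee_pos: [613.1, 348.4, 148.6]
tool_rot: [[0.008, -0.994, 0.106], [0.002, 0.106, 0.994], [-1.0, -0.008, 0.003]]
wrist_force: [-0.6, 0.3, 0.2]
finger_gap: 85.1
[613.1 348.4 148.6]
```

View pics/v2.png

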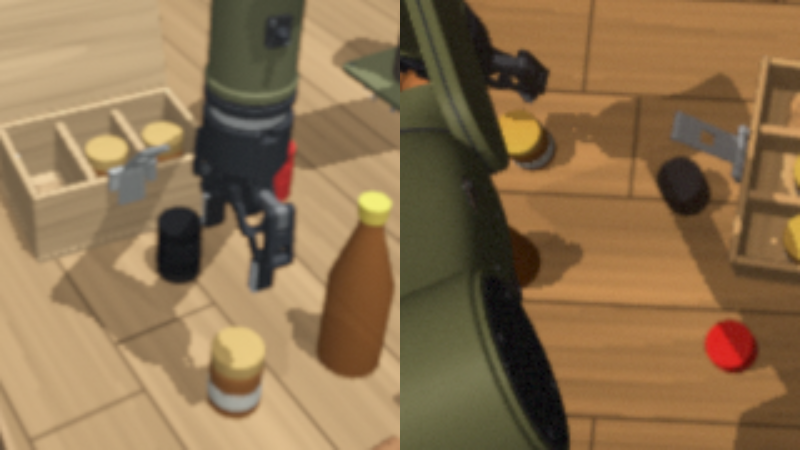

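The jar stands below the open gripper, with the bottle clear to the right. I'll correct the centring and go down.

```bash
python3 -m handwheel '[[-0.007,0.004,-0.03,0],[0,0,-0.03,0],[0,0,-0.03,0],[0,0,-0.015,0],[0,0,0,0]]'; python3 -c "
from h import *
o=observe();print(o['ee_pos'],o['wrist_force'])"
```

```text
time: 4.3
ee_pos: [622.9, 361.9, 67.3]
tool_rot: [[0.049, -0.993, 0.105], [0.023, 0.106, 0.994], [-0.999, -0.046, 0.028]]
wrist_force: [0.4, -0.2, 0.7]
finger_gap: 85.4
[622.93133126 361.92551428  67.28128429] [ 0.43123256 -0.23215194  0.73517784]
```

```bash
python3 -m handwheel '[[0,0,0,0]]';python3 -c "
from h import *
o=observe();print(o['ee_pos'],o['joint_pos'],o['joint_velocities'],o['tau'])"
```

```text
time: 4.42
ee_pos: [624.5, 362.8, 69.7]
tool_rot: [[0.052, -0.993, 0.105], [0.025, 0.106, 0.994], [-0.998, -0.049, 0.03]]
wrist_force: [-0.2, 0.5, -0.3]
finger_gap: 85.2
[624.52486501 362.7565872   69.66675015] [ 26.85608431  33.28318518  79.24117898  -0.11029878  64.16729239
 -57.04715761] [ 0.01168611 -0.45349314 -0.6249197   0.08440687  0.35492597  0.02322413] [ 1.86833250e-02 -5.97978401e+01 -2.28520381e+01 -7.56336056e-03
 -3.21678137e-01  1.12233550e-05]
```

Run:
```python
from h import *
im,d=grab_frame("scene")
for q in("bottle","jar"):
  for r in look_for("scene",q)[:3]: print(q,round(r["conf"],2),np.round(r["extent"]).tolist())
m=camera_model("scene");R=np.array(m["orientation"]);t=-R.T@np.array(m["position"])
o=observe();p=np.array(o["ee_pos"]);Z=np.array(o["tool_rot"])[:,2];X=np.array(o["tool_rot"])[:,0]
for w in(p,p+42*Z,p-42*Z,np.array([606,352,75.]),np.array([606,352,0.])):
  uv=cv2.projectPoints(w.reshape(1,1,3),cv2.Rodrigues(R.T)[0],t,np.array(m["intrinsics"]),np.array(m["distortion"]))[0].ravel();print(np.round(uv,1));cv2.circle(im,tuple(int(x) for x in np.round(uv)),1,(255,0,255),-1)
cv2.imwrite("pics/v3.png",cv2.resize(im[180:330,220:390],None,fx=4,fy=4,interpolation=cv2.INTER_CUBIC))
```

```text
bottle 0.9 [326.0, 227.0, 33.0, 76.0]
jar 0.87 [284.0, 278.0, 20.0, 40.0]
jar 0.64 [236.0, 202.0, 15.0, 17.0]
jar 0.61 [263.0, 234.0, 15.0, 28.0]
[290.6 295.5]
[298.9 308.4]
[282.9 283.6]
[294.6 288.1]
[292.8 308.6]
```

View pics/v3.png

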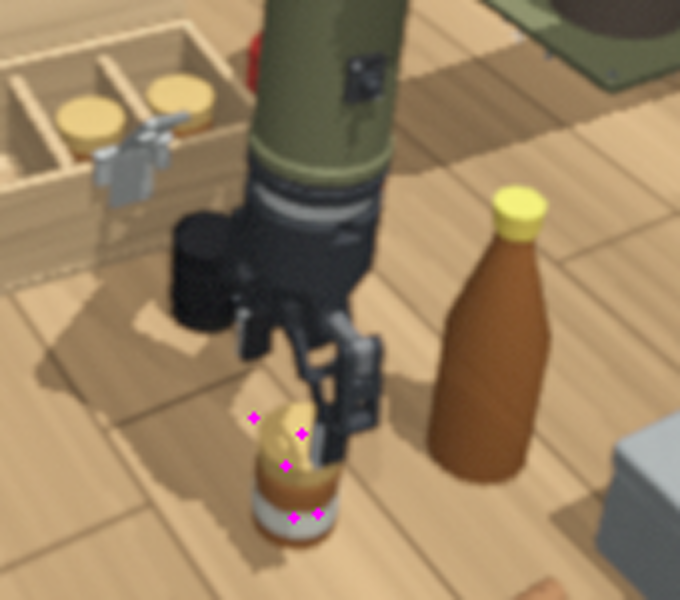

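The gripper's fingertips show at (301,293) and (283,269) in the scene picture, about 14 px above where the reported TCP projects. The bottle and jar are unmoved. I'll check with depth.

Run:
```python
from h import *
np.set_printoptions(precision=1,suppress=True)
im,d=grab_frame("scene");o=observe();print(o["time"],o["ee_pos"],o["joint_pos"])
for uv in((301,293),(300,290),(303,286),(308,275),(282,267),(281,264),(280,262),(310,270)):print(uv,pix2w("scene",[uv],[d[uv[1],uv[0]]])[0],im[uv[1],uv[0]])
m=np.zeros(d.shape,bool);m[225:297,270:318]=1;m&=(im.max(2)<75)
P=cloud("scene",d,m);P=P[P[:,2]>20]
for z in range(20,260,15):
  Q=P[(P[:,2]>=z)&(P[:,2]<z+15)]
  if len(Q):print(z,len(Q),Q.min(0)[:2],Q.max(0)[:2])
```

```text
4.625 [623.6 362.2  68.5] [ 26.9  33.3  79.3  -0.1  64.1 -57. ]
(301, 293) [633.6 412.6 133.5] [45 42 41]
(300, 290) [634.2 408.7 139.6] [94 92 91]
(303, 286) [639.4 424.1 169.8] [47 45 41]
(308, 275) [632.6 428.1 203. ] [58 56 51]
(282, 267) [621.9 315.9 122.2] [32 30 29]
(281, 264) [625.3 315.9 133.8] [48 47 46]
(280, 262) [627.3 314.2 139.8] [85 88 88]
(310, 270) [627.  426.  212.9] [94 92 89]
20 35 [547.9 185.5] [577.4 192.8]
35 32 [551.9 183.6] [577.2 193.4]
50 25 [561.2 182.7] [577.  192.7]
65 96 [537.5 144.4] [576.8 191. ]
110 18 [611.1 315.7] [633.1 409.1]
125 53 [606.5 315.8] [634.4 417. ]
140 54 [607.2 313.4] [633.7 416.2]
155 81 [611.7 285.7] [640.7 432.7]
170 126 [617.1 284.7] [639.5 433.6]
185 150 [616.7 288.8] [639.9 431.4]
200 160 [616.8 291.5] [639.2 428.8]
215 63 [615.9 292.4] [638.3 427.4]
230 150 [601.1 338.9] [653.6 396.5]
245 178 [601.3 341.7] [653.3 396.2]
```

Depth puts the open fingertips at z≈118 while the report says 68. I'll make one small move and measure the tips again, to see whether the offset is constant.

```bash
cat > tip.py <<'E'
from h import *
np.set_printoptions(precision=3,suppress=True)
def tip():
    im,d=grab_frame("scene");o=observe();m=camera_model("scene");R=np.array(m["orientation"]);t=-R.T@np.array(m["position"])
    p=np.array(o["ee_pos"])
    v,u=np.nonzero((d>0)&(im.max(2)<75));P=pix2w("scene",np.c_[u,v],d[v,u])
    k=(np.hypot(P[:,0]-p[0],P[:,1]-p[1])<75)&(P[:,2]>15)&(P[:,2]<p[2]+75);P=P[k]
    Z=np.array(o["tool_rot"])[:,2];s=(P-p)@Z
    print(o["time"],"ee",p,"x",np.array(o["tool_rot"])[:,0],"q",np.array(o["joint_pos"]),"gap",o["finger_gap"])
    for n,kk in(("near",s>15),("far",s<-15),("mid",abs(s)<=15)):
        Q=P[kk]
        if len(Q)<8: print(n,len(Q));continue
        zt=np.percentile(Q[:,2],2);L=Q[Q[:,2]<zt+15];print(n,len(Q),"tip z",zt,"x",L[:,0].min(),L[:,0].max(),"y",L[:,1].min(),L[:,1].max())
if __name__=="__main__":tip()
E
python3 tip.py; python3 -m handwheel '[[0,0,0.03,0],[0,0,0,0]]'; python3 tip.py; python3 -m handwheel '[[0,0,-0.015,0],[0,0,-0.015,0],[0,0,0,0]]'; python3 tip.py
```

```text
4.675 ee [623.322 362.064  68.133] x [ 0.05   0.023 -0.998] q [ 26.851  33.342  79.368  -0.112  64.138 -57.048] gap 84.74803686280566
near 31 tip z 126.4733322601132 x 623.0291766519346 634.0891138878876 y 408.9495238984523 416.0176262719209
far 58 tip z 116.42172645916628 x 608.9333823407777 627.2265904331442 y 315.4383819667016 319.49414790662763
mid 0
time: 4.92
ee_pos: [623.3, 361.9, 98.7]
tool_rot: [[0.05, -0.993, 0.105], [0.023, 0.106, 0.994], [-0.999, -0.047, 0.028]]
wrist_force: [0.5, -0.5, 0.2]
finger_gap: 84.6
4.975 ee [621.567 361.114  96.597] x [ 0.046  0.021 -0.999] q [ 26.846  31.85   77.662  -0.107  67.602 -57.053] gap 85.1178625420415
near 27 tip z 156.8856492386941 x 622.2800685338079 633.9268979971446 y 409.12395476604183 416.05242761347375
far 69 tip z 146.18940174372807 x 607.3365338604312 627.4493607113226 y 308.68090997535364 319.86392547237926
mid 0
time: 5.35
ee_pos: [618.8, 359.6, 60.9]
tool_rot: [[0.04, -0.994, 0.105], [0.018, 0.106, 0.994], [-0.999, -0.038, 0.022]]
wrist_force: [-0.7, -0.4, 0.3]
finger_gap: 85.3
5.4 ee [619.298 359.877  61.542] x [ 0.041  0.019 -0.999] q [ 26.841  33.656  79.8    -0.114  63.976 -57.046] gap 85.06922613911901
near 33 tip z 117.10182054888324 x 617.748131232295 630.1962344138544 y 405.2049788692297 414.87250454781054
far 60 tip z 109.19249477420789 x 604.3741350243763 623.7766988619903 y 312.7027891515636 316.7098887563427
mid 0
```

```bash
python3 -m handwheel '[[-0.013,-0.008,0,0],[0,0,-0.01,0],[0,0,-0.01,0],[0,0,-0.01,0],[0,0,0,0]]'; python3 tip.py
python3 - <<'E'
import cv2
from station import grab_frame
im,d=grab_frame("scene");cv2.imwrite("pics/v4.png",cv2.resize(im[220:330,250:350],None,fx=5,fy=5,interpolation=cv2.INTER_CUBIC))
E
```

```text
time: 6.02
ee_pos: [607.6, 352.6, 28.3]
tool_rot: [[0.041, -0.994, 0.105], [0.019, 0.106, 0.994], [-0.999, -0.039, 0.023]]
wrist_force: [-0.0, 1.1, -1.0]
finger_gap: 85.1
6.075 ee [607.979 352.807  28.818] x [ 0.042  0.02  -0.999] q [ 26.737  34.599  83.543  -0.105  59.192 -57.144] gap 84.90644841881232
near 27 tip z 85.99681109440213 x 607.1998577688009 618.6698537560566 y 399.57259099521445 407.1776688084801
far 54 tip z 76.68995496158385 x 593.7826602406068 612.6985705968348 y 305.8912729000276 310.29644420869954
mid 0
```

View pics/v4.png

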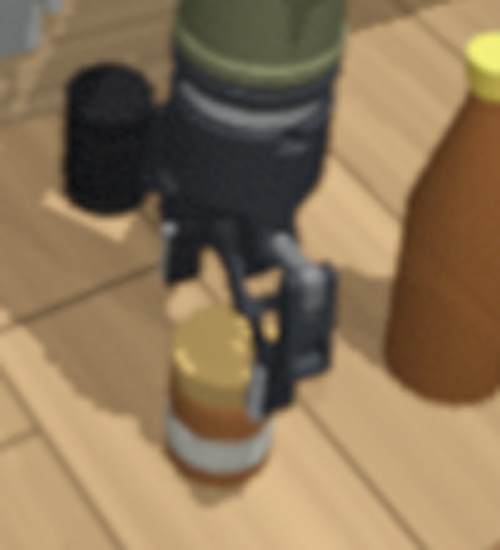

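The jar is between the fingers: its lid is at about (213,340) in the crop and the near fingertip at about (262,415). I'll close lightly as the test. A gap of about 54 means the jar is gripped.

```bash
python3 -m handwheel '[[0,0,0,0],[0,0,0,0],[0,0,0,0],[0,0,0,0],[0,0,0,0]]' 0.03 20; python3 tip.py
```

```text
time: 6.75
ee_pos: [609.1, 353.5, 30.5]
tool_rot: [[0.045, -0.993, 0.105], [0.021, 0.106, 0.994], [-0.999, -0.042, 0.026]]
wrist_force: [0.3, -0.6, -1.1]
finger_gap: 51.7
6.8 ee [609.103 353.468  30.487] x [ 0.045  0.021 -0.999] q [ 26.741  34.507  83.451  -0.101  59.203 -57.145] gap 51.78946301094619
near 35 tip z 78.79975909797142 x 607.090528854768 619.1220291297893 y 383.75903603309854 391.4365820224976
far 65 tip z 77.1493737534716 x 593.8744560635307 614.8507102436683 y 323.5095497663823 327.9167315822383
mid 0
```

```bash
python3 -m handwheel '[[0,0,0,0],[0,0,0,0]]'
python3 - <<'E'
import cv2
from station import grab_frame
im,d=grab_frame("scene");cv2.imwrite("pics/v5.png",cv2.resize(im[240:330,260:340],None,fx=6,fy=6,interpolation=cv2.INTER_CUBIC))
E
```

```text
time: 7.05
ee_pos: [609.1, 353.5, 30.4]
tool_rot: [[0.045, -0.993, 0.105], [0.021, 0.106, 0.994], [-0.999, -0.042, 0.026]]
wrist_force: [0.4, 1.2, -0.4]
finger_gap: 51.7
```

View pics/v5.png

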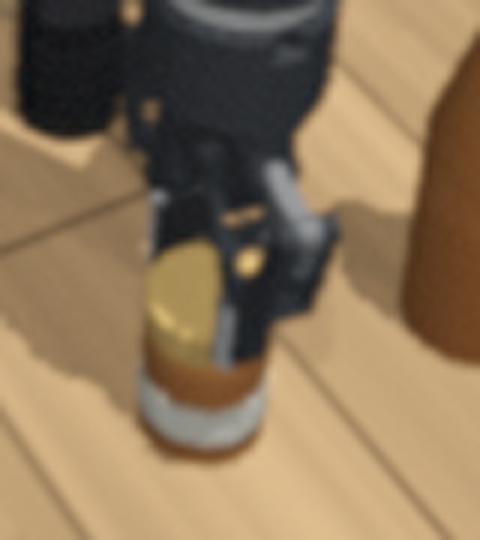

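The fingers stopped at 51.7 mm on the lid (53 mm), centred. I'll firm the grip and lift.

```bash
python3 -m handwheel '[[0,0,0,0],[0,0,0.02,0],[0,0,0.04,0],[0,0,0.04,0],[0,0,0.04,0]]' 0.03 40;  python3 -m handwheel '[[0,0,0.04,0],[0,0,0.05,0],[0.006,-0.04,0,0],[0.006,-0.05,0,0],[0.006,-0.05,0,0]]'; python3 -m handwheel '[[0.006,-0.05,0,0],[0.006,-0.05,0,0],[0.006,-0.05,0,0],[0.006,-0.03,0,0],[0,0,0,0]]';python3 tip.py
```

```text
time: 7.72
ee_pos: [603.3, 350.5, 166.7]
tool_rot: [[0.031, -0.994, 0.106], [0.014, 0.106, 0.994], [-0.999, -0.029, 0.017]]
wrist_force: [0.8, -0.0, -2.7]
finger_gap: 51.0
time: 8.35
ee_pos: [621.2, 211.8, 262.7]
tool_rot: [[0.036, -0.995, 0.098], [0.017, 0.099, 0.995], [-0.999, -0.034, 0.021]]
wrist_force: [0.1, 0.2, -1.8]
finger_gap: 50.9
time: 8.98
ee_pos: [642.9, 21.6, 260.3]
tool_rot: [[0.031, -0.994, 0.103], [0.015, 0.103, 0.995], [-0.999, -0.029, 0.018]]
wrist_force: [0.1, 1.4, -1.9]
finger_gap: 51.0
9.025 ee [642.507  22.93  260.23 ] x [ 0.03   0.016 -0.999] q [ -2.343  19.968  73.842   0.996  84.508 -86.564] gap 51.49971471715155
near 46 tip z 305.2555131851691 x 642.8533406229666 652.068851147438 y 55.074399259727784 60.60200625287621
far 45 tip z 308.2591774313118 x 633.6936036967611 646.6813646988819 y -8.494139126473556 -2.102344743030244
mid 0
```

Run:
```python
from h import *
np.set_printoptions(precision=1,suppress=True)
im,d=grab_frame("scene");dt=np.load("top0.npy")
P=cloud("scene",d,d>0);v,u=np.nonzero(d>0);col=im[v,u].astype(int)
k=(np.hypot(P[:,0]-640,P[:,1]-22)<60)&(P[:,2]>190)&(P[:,2]<300)&(col[:,2]-col[:,0]>20)
for z in range(200,300,12):
  Q=P[k&(P[:,2]>=z)&(P[:,2]<z+12)]
  if len(Q)>6:
    # circle fit r=27
    from scipy.optimize import least_squares
    s=least_squares(lambda c:np.hypot(Q[:,0]-c[0],Q[:,1]-c[1])-27,[638,15],loss="soft_l1").x;print(z,len(Q),s)
# empty compartment inner bounds from top0: points with z<40 near pad (floor/cork)
m=np.zeros(dt.shape,bool);m[130:180,205:290]=1
Q=cloud("top",dt,m);a=np.array([.995,-.098]);b=np.array([-.098,-.995]);C=np.array([575,11.5])
L=np.c_[(Q[:,:2]-C)@b,(Q[:,:2]-C)@a,Q[:,2]]  # crate frame
w=L[(L[:,2]>92)&(L[:,2]<104)&(abs(L[:,0])<60)];h,e=np.histogram(w[:,1],np.arange(-10,135,3));print("rim y",list(zip(e[h>3],h[h>3])))
for z0,z1 in((84,90),(92,104)):
  w=L[(L[:,2]>z0)&(L[:,2]<z1)&(abs(L[:,0])<60)&(L[:,1]>15)];print(z0,[ (round(s.min(),1),round(np.median(s),1),round(s.max(),1)) for s in (w[w[:,1]<70,1],w[w[:,1]>90,1]) if len(s)])
w=L[(L[:,1]>50)&(L[:,1]<105)&(L[:,2]>92)&(L[:,2]<104)];print("rim x",w[w[:,0]<0,0].min(),np.median(w[w[:,0]<0,0]),w[:,0].max())
```

```text
224 38 [637.7  22. ]
236 53 [637.6  22.5]
260 64 [638.4  22.2]
272 87 [637.9  21.6]
284 58 [637.7  21.4]
296 15 [638.1  24.2]Traceback (most recent call last):
  File "<stdin>", line 16, in <module>
IndexError: boolean index did not match indexed array along axis 0; size of axis is 49 but size of corresponding boolean axis is 48
```

Run:
```python
from h import *
np.set_printoptions(precision=1,suppress=True)
dt=np.load("top0.npy")
m=np.zeros(dt.shape,bool);m[125:232,205:290]=1
Q=cloud("top",dt,m);a=np.array([.995,-.098]);b=np.array([-.098,-.995]);C=np.array([575,11.5])
L=np.c_[(Q[:,:2]-C)@b,(Q[:,:2]-C)@a,Q[:,2]]
w=L[(L[:,2]>82)&(L[:,2]<104)&(abs(L[:,0])<60)]
for lo,hi in((-135,-95),(20,60),(90,135)):
  s=w[(w[:,1]>lo)&(w[:,1]<hi)];print("wall y",lo,len(s),np.percentile(s[:,1],[2,50,98]),np.median(s[:,2]))
w=L[(abs(L[:,1])<105)&(L[:,2]>96)&(L[:,2]<103)];h,e=np.histogram(w[:,0],np.arange(-100,100,4));print([(int(x),int(n)) for x,n in zip(e,h) if n])
```

```text
wall y -135 209 [-120.1 -115.9  -95.8] 98.75308731233622
wall y 20 171 [21.3 37.8 43.5] 87.13249148658701
wall y 90 206 [109.7 112.3 120. ] 98.64487003177715
[(-88, 1), (-84, 1), (-80, 47), (-76, 86), (-72, 76), (72, 66), (76, 85), (80, 54)]
```

Crate centre is confirmed (outer walls at ±120). The jar hangs upright at (638,22) and the compartment centre is (651.6,4).

```bash
python3 -m handwheel '[[0.0135,-0.016,0,0],[0,0,-0.03,0],[0,0,-0.04,0],[0,0,-0.03,0],[0,0,0,0]]'
python3 - <<'E'
from h import *
from scipy.optimize import least_squares
np.set_printoptions(precision=3,suppress=True)
im,d=grab_frame("scene");o=observe();p=np.array(o["ee_pos"]);print(p,np.array(o["tool_rot"])[:,0])
v,u=np.nonzero(d>0);P=pix2w("scene",np.c_[u,v],d[v,u]);col=im[v,u].astype(int)
k=(np.hypot(P[:,0]-p[0],P[:,1]-p[1])<48)&(col[:,2]-col[:,0]>20)
for z in range(110,220,12):
  Q=P[k&(P[:,2]>=z)&(P[:,2]<z+12)]
  if len(Q)>12: print(z,len(Q),least_squares(lambda c:np.hypot(Q[:,0]-c[0],Q[:,1]-c[1])-27,p[:2]-[5,0],loss="soft_l1").x)
E
```

```text
time: 9.7
ee_pos: [660.2, 10.4, 158.8]
tool_rot: [[0.035, -0.995, 0.093], [0.016, 0.094, 0.995], [-0.999, -0.033, 0.019]]
wrist_force: [0.8, -0.1, -1.6]
finger_gap: 50.5
[661.669  10.312 160.607] [ 0.039  0.016 -0.999]
122 27 [654.851   9.306]
134 42 [654.984  10.084]
158 51 [655.576   9.73 ]
170 73 [655.422   9.468]
182 48 [655.087   8.31 ]
194 104 [653.002  10.919]
```

```bash
python3 -m handwheel '[[-0.004,0,-0.015,0],[0,0,-0.015,0],[-0.001,0,-0.015,0],[0,0,-0.015,0],[-0.001,0,0,0]]'; python3 -m handwheel '[[0,0,-0.01,0],[0,0,-0.01,0],[0,0,0,0]]'
```

```text
time: 10.38
ee_pos: [658.1, 10.5, 100.3]
tool_rot: [[0.045, -0.995, 0.092], [0.016, 0.093, 0.996], [-0.999, -0.044, 0.02]]
wrist_force: [0.7, 0.0, -2.9]
finger_gap: 51.4
time: 10.75
ee_pos: [658.6, 10.4, 79.4]
tool_rot: [[0.046, -0.995, 0.092], [0.016, 0.093, 0.996], [-0.999, -0.045, 0.02]]
wrist_force: [-0.3, -0.0, -2.8]
finger_gap: 50.8
```

```bash
python3 -m handwheel '[[0,0,-0.01,0],[0,0,-0.01,0],[0,0,-0.008,0],[0,0,0,0]]'; python3 -m handwheel '[[0,0,-0.005,0],[0,0,0,0]]'
```

```text
time: 11.25
ee_pos: [658.9, 10.4, 49.6]
tool_rot: [[0.047, -0.995, 0.092], [0.015, 0.093, 0.996], [-0.999, -0.045, 0.02]]
wrist_force: [1.0, -0.9, -1.8]
finger_gap: 51.1
time: 11.5
ee_pos: [659.2, 10.4, 44.5]
tool_rot: [[0.047, -0.995, 0.092], [0.016, 0.093, 0.996], [-0.999, -0.046, 0.02]]
wrist_force: [-0.2, -1.0, -2.3]
finger_gap: 51.0
```

```bash
python3 -m handwheel '[[0,0,-0.002,0],[0,0,0,0]]'; python3 -m handwheel '[[0,0,0,0],[0,0,0,0],[0,0,0,0],[0,0,0,0],[0,0,0,0]]' 0.072; python3 -m handwheel '[[0,0,0.02,0],[0,0,0.04,0],[0,0,0.05,0],[0,0,0.05,0],[0,0,0.05,0]]'; python3 -m handwheel '[[0,0.0,0.04,0],[-0.04,0.04,0,0],[-0.04,0.04,0,0],[-0.04,0.04,0,0],[0,0,0,0]]'
python3 - <<'E'
from h import *
np.set_printoptions(precision=1,suppress=True)
im,d=grab_frame("scene");im2,d2=grab_frame("top")
a=np.array([.995,-.098]);b=np.array([-.098,-.995]);C=np.array([575,11.5])
for n,i,dd in(("scene",im,d),("top",im2,d2)):
  v,u=np.nonzero(dd>0);P=pix2w(n,np.c_[u,v],dd[v,u]);c=i[v,u].astype(int)
  L=np.c_[(P[:,:2]-C)@b,(P[:,:2]-C)@a,P[:,2]]
  for y in(-77,0,77):
    k=(abs(L[:,0])<60)&(abs(L[:,1]-y)<31)&(L[:,2]>79)&(L[:,2]<95);Q=L[k]
    if len(Q)>5:print(n,y,len(Q),np.median(Q,0),Q.min(0),Q.max(0))
cv2.imwrite("pics/v6.png",np.hstack([cv2.resize(im[120:290,170:320],None,fx=2.6,fy=2.6),cv2.resize(im2[100:270,160:310],None,fx=2.6,fy=2.6)]))
E
```

```text
time: 11.75
ee_pos: [659.8, 10.3, 42.9]
tool_rot: [[0.049, -0.995, 0.092], [0.015, 0.093, 0.996], [-0.999, -0.047, 0.02]]
wrist_force: [-0.6, 0.3, -2.6]
finger_gap: 51.1
time: 12.38
ee_pos: [661.2, 10.3, 44.6]
tool_rot: [[0.052, -0.994, 0.092], [0.015, 0.093, 0.996], [-0.999, -0.05, 0.02]]
wrist_force: [0.6, -0.4, -0.8]
finger_gap: 72.0
time: 13.0
ee_pos: [655.6, 10.5, 253.8]
tool_rot: [[0.038, -0.995, 0.092], [0.016, 0.093, 0.996], [-0.999, -0.036, 0.019]]
wrist_force: [0.5, 0.2, 0.1]
finger_gap: 72.0
time: 13.62
ee_pos: [535.8, 132.6, 302.1]
tool_rot: [[0.052, -0.994, 0.094], [0.017, 0.095, 0.995], [-0.998, -0.05, 0.022]]
wrist_force: [0.9, 0.5, -0.1]
finger_gap: 71.8
scene -77 135 [ -2.8 -77.6  84.1] [ -26.5 -101.5   79. ] [ 28.  -51.7  88.5]
scene 0 151 [-3.2  1.6 83.7] [-28.4 -25.4  79.1] [25.9 25.1 87.3]
scene 77 172 [-12.9  81.1  86.9] [-34.3  55.7  79.5] [ 17.1 105.7  90.6]
top -77 282 [  2.4 -77.5  84.8] [ -23.9 -102.9   79.2] [ 28.1 -50.7  90.9]
top 0 267 [ 2.3 -0.9 84.9] [-23.5 -26.2  79.4] [28.  25.4 91.4]
top 77 266 [-5.2 79.8 87.3] [-30.6  54.5  80.2] [ 20.2 107.2  94. ]
```

View pics/v6.png

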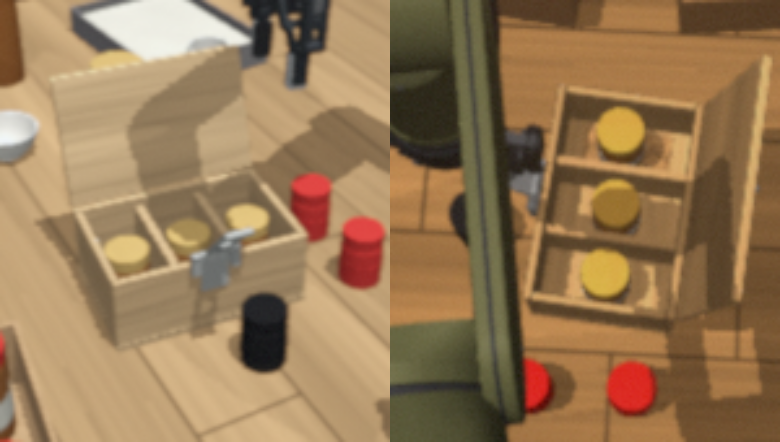

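Jar stands in the pad compartment at crate (-6,79.5) with its top at 87, and the other two jars are standing. The lid is at about 107° and the hasp leans out over the front. Next I'll close the fingers, pass over the lid and come down behind it, off its middle line.

```bash
python3 -m handwheel '[[0,0,0.04,0],[-0.005,-0.054,0,0],[-0.005,-0.054,0,0],[-0.005,-0.054,0,0],[-0.005,-0.054,0,0]]' 0 ; python3 -m handwheel '[[-0.005,-0.054,0,0],[0,-0.054,0,0],[0,0,0,0]]'; python3 tip.py
```

```text
time: 14.35
ee_pos: [524.5, -94.0, 341.8]
tool_rot: [[0.057, -0.994, 0.095], [0.012, 0.096, 0.995], [-0.998, -0.055, 0.018]]
wrist_force: [1.3, -0.3, 0.4]
finger_gap: -0.3
time: 14.72
ee_pos: [520.1, -215.4, 340.6]
tool_rot: [[0.057, -0.993, 0.106], [0.009, 0.107, 0.994], [-0.998, -0.056, 0.015]]
wrist_force: [0.4, 1.0, -0.0]
finger_gap: -0.3
14.775 ee [ 520.05  -213.489  340.61 ] x [ 0.057  0.01  -0.998] q [ -28.101   10.589   76.045    2.052   90.775 -111.986] gap -0.18752904121001546
near 2
far 0
mid 35 tip z 383.4150239354394 x 517.0354884376524 523.427167363697 y -209.33356952800136 -200.01850441845795
```

```bash
python3 -m handwheel '[[0,0,-0.05,0],[0,0,-0.05,0],[0,0,-0.045,0],[0,0.03,0,0],[0,0.02,0,0]]'; python3 -m handwheel '[[0.002,0.02,0,0],[0.002,0.02,0,0],[0.002,0.02,0,0],[0,0,0,0]]'
python3 - <<'E'
from h import *
im,d=grab_frame("scene");cv2.imwrite("pics/v7.png",cv2.resize(im[60:280,150:330],None,fx=2.7,fy=2.7))
E
```

```text
time: 15.4
ee_pos: [522.1, -162.8, 191.9]
tool_rot: [[0.06, -0.992, 0.107], [0.01, 0.108, 0.994], [-0.998, -0.058, 0.016]]
wrist_force: [0.1, -0.2, -0.1]
finger_gap: -0.0
time: 15.9
ee_pos: [531.0, -99.5, 195.2]
tool_rot: [[0.066, -0.993, 0.101], [0.005, 0.102, 0.995], [-0.998, -0.065, 0.011]]
wrist_force: [0.4, -0.1, 0.2]
finger_gap: 0.1
```

View pics/v7.png

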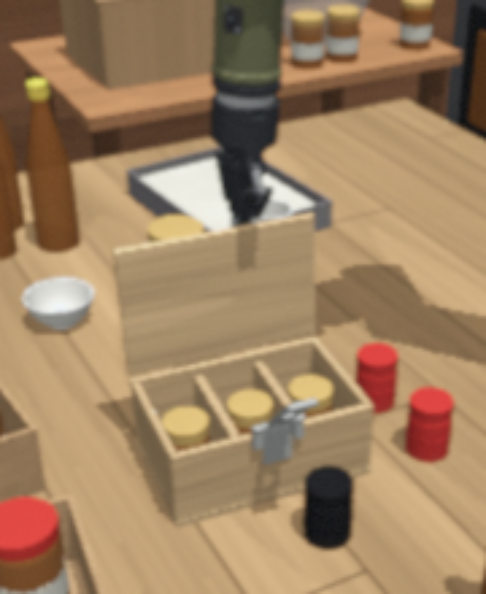

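```bash
cat > lid.py <<'E'
from h import *
np.set_printoptions(precision=1,suppress=True)
a=np.array([.995,-.098]);b=np.array([-.098,-.995]);C=np.array([575,11.5])
def crate(n,dd):
    v,u=np.nonzero(dd>0);P=pix2w(n,np.c_[u,v],dd[v,u]);return np.c_[(P[:,:2]-C)@b,(P[:,:2]-C)@a,P[:,2]],u,v
def lid():
    for n in("scene","top"):
        im,d=grab_frame(n);L,u,v=crate(n,d);dark=im[v,u].max(1)<75
        # lid away from middle / gripper: far end strips
        for lo,hi in((60,115),(-115,-75)):
            k=(L[:,1]>lo)&(L[:,1]<hi)&(L[:,2]>112)&(L[:,0]<200)&(L[:,0]>-90)&~dark;Q=L[k]
            if len(Q)<15: print(n,lo,len(Q));continue
            r=np.hypot(Q[:,0]-80,Q[:,2]-100.5);th=np.degrees(np.arctan2(Q[:,2]-100.5,80-Q[:,0]))
            k=(r>60)&(r<170);print(n,lo,k.sum(),"lid angle",np.median(th[k]),"rmax",np.percentile(r[k],98))
        p=np.array(observe()["ee_pos"]);pc=np.r_[(p[:2]-C)@b,(p[:2]-C)@a,p[2]]
        k=(abs(L[:,1]-pc[1])<25)&(abs(L[:,0]-pc[0])<40)&(L[:,2]>112)&(L[:,2]<pc[2]+150);Q=L[k];c=im[v,u][k].max(1)
        print(n,"ee crate",pc)
        for z in range(120,340,12):
            s=(Q[:,2]>=z)&(Q[:,2]<z+12)
            if s.sum()>2:print("  z",z,s.sum(),"cx",Q[s,0].min(),Q[s,0].max(),"cy",Q[s,1].min(),Q[s,1].max(),"col",np.median(c[s]))
if __name__=="__main__":lid();print(observe()["wrist_force"])
E
python3 lid.py
```

```text
scene 60 548 lid angle 93.8738633460912 rmax 160.07718675302831
scene -115 341 lid angle 93.94030064778359 rmax 160.57569137303508
scene ee crate [115.9 -32.9 195. ]
  z 120 42 cx 78.44849059492375 85.73164814462315 cy -56.557732583707335 -10.312083922482746 col 159.0
  z 132 48 cx 76.92594248664301 86.85794863129713 cy -57.613415205929826 -8.536774942923383 col 167.0
  z 144 50 cx 80.54062627528171 89.50590189784756 cy -57.144856532036876 -8.81572896947135 col 169.0
  z 156 48 cx 80.32599119913152 88.92744420262103 cy -57.53716239145021 -8.217522307889348 col 167.0
  z 168 54 cx 81.57370762560046 91.06436606246628 cy -57.817691718141205 -8.373077090801607 col 165.0
  z 180 45 cx 82.17903163148843 90.71219761157549 cy -57.87683851463092 -10.047004563899709 col 161.0
  z 192 52 cx 82.20702776948417 89.93653084422648 cy -57.22093342911074 -8.070474818291977 col 166.0
  z 204 51 cx 83.05927907015656 91.1997906575805 cy -57.00699326720833 -7.9583146799523075 col 161.0
  z 216 58 cx 83.74681103410872 91.46390128321657 cy -57.33339632323954 -8.159890666464262 col 153.5
  z 228 49 cx 85.718
[... 2214 characters left out ...]
00864432042891 101.71885040217919 cy -58.06051650773593 -47.36472739479221 col 185.0
  z 276 12 cx 78.91491235763607 155.93438149900493 cy -51.31601694826305 -39.5418624592769 col 52.0
  z 288 13 cx 80.69264244523424 154.563393166102 cy -51.15153199510914 -44.88494271273187 col 46.0
  z 300 10 cx 78.00232376270755 156.2655314350244 cy -51.370938782759886 -43.79327112297976 col 48.0
  z 312 4 cx 76.56337995957054 77.57268668956691 cy -50.61724552055491 -44.92440758470233 col 65.0
  z 324 7 cx 77.39659962306537 83.59697011375717 cy -52.50902323468526 -36.477964714464626 col 73.0
  z 336 15 cx 76.67632937929103 83.12860731743746 cy -52.67182107845365 -31.29891875145034 col 56.0
[-0.7 -1.  -0.3]
```

The lid has gone from 107° to 94° with the finger behind it, which agrees with the reported TCP. I'll sweep it on along the arc.

```bash
python3 -m handwheel '[[-0.006,0.025,0.002,0],[-0.006,0.025,0,0],[0,0.018,-0.006,0],[0,0.016,-0.009,0],[0,0,0,0]]'; python3 lid.py | grep -v '  z'
```

```text
time: 16.68
ee_pos: [521.8, -21.2, 182.8]
tool_rot: [[0.071, -0.992, 0.109], [-0.002, 0.109, 0.994], [-0.997, -0.071, 0.006]]
wrist_force: [0.1, 0.0, 0.2]
finger_gap: 0.3
scene 60 352 lid angle 61.26174657482815 rmax 162.10802535220225
scene -115 213 lid angle 61.45725398193459 rmax 161.34657075959592
scene ee crate [ 38.2 -49.3 183.2]
top 60 28 lid angle 65.12238544114479 rmax 163.51119552561144
top -115 382 lid angle 67.12794131263263 rmax 161.7541422578051
top ee crate [ 38.5 -49.1 183.4]
[-0.1 -0.6 -0.4]
```

```bash
python3 -m handwheel '[[0,0.016,-0.01,0],[0,0.016,-0.014,0],[0,0.008,-0.015,0],[0,0.006,-0.015,0],[0,0,0,0]]'; python3 lid.py | grep -v '  z'
```

```text
time: 17.4
ee_pos: [522.7, 27.9, 125.8]
tool_rot: [[0.073, -0.991, 0.111], [-0.002, 0.111, 0.994], [-0.997, -0.073, 0.006]]
wrist_force: [-0.5, 0.6, 0.8]
finger_gap: -0.3
scene 60 185 lid angle 29.344361633057417 rmax 162.94913190443424
scene -115 108 lid angle 29.36337112671731 rmax 162.79388857953907
scene ee crate [-11.  -53.2 126.4]
top 60 191 lid angle 30.59258372365203 rmax 158.83757988429002
top -115 502 lid angle 31.063686693176397 rmax 158.39270972323564
top ee crate [-10.7 -52.6 127. ]
[ 0.1  0.6 -0.1]
```

```bash
python3 -m handwheel '[[0,0.01,-0.012,0],[0,0.01,-0.01,0],[0,0.005,-0.01,0],[0,0,0,0]]'; python3 lid.py | grep -v '  z'
```

```text
time: 18.0
ee_pos: [524.2, 53.8, 93.5]
tool_rot: [[0.077, -0.991, 0.111], [-0.002, 0.112, 0.994], [-0.997, -0.077, 0.006]]
wrist_force: [-0.5, 0.1, -0.2]
finger_gap: -0.3
scene 60 376 lid angle 11.581287076291165 rmax 161.29859601231107
scene -115 181 lid angle 11.14797002382349 rmax 162.19901459995532
scene ee crate [-37.  -54.4  93.9]
top 60 347 lid angle 13.242935571231614 rmax 156.92181078976833
top -115 358 lid angle 11.916593464147748 rmax 156.7554663954305
top ee crate [-36.8 -54.1  94.3]
[-0.2  0.1 -0.2]
```

```bash
python3 -m handwheel '[[0,0,-0.008,0],[0,0,-0.005,0],[0,0,0,0]]'; python3 -m handwheel '[[0,0,-0.003,0],[0,0,-0.003,0]]'; python3 lid.py | grep -v '  z'
```

```text
time: 18.48
ee_pos: [525.4, 53.3, 81.1]
tool_rot: [[0.08, -0.99, 0.113], [-0.002, 0.113, 0.994], [-0.997, -0.079, 0.007]]
wrist_force: [-0.1, -0.5, 0.6]
finger_gap: -0.1
time: 18.73
ee_pos: [525.9, 53.4, 78.4]
tool_rot: [[0.082, -0.99, 0.113], [-0.002, 0.113, 0.994], [-0.997, -0.081, 0.008]]
wrist_force: [-13.1, -0.0, 40.1]
finger_gap: 0.0
scene 60 90 lid angle 6.273193889294632 rmax 158.12176705746234
scene -115 45 lid angle 5.884613248898046 rmax 158.0030311777785
scene ee crate [-36.9 -53.   78.7]
top 60 196 lid angle 7.631443347656972 rmax 152.7157840553109
top -115 184 lid angle 6.438400309261727 rmax 155.57065157275952
top ee crate [-36.8 -53.   78.7]
[-8.1 -0.1 25.7]
```

The lid is shut: 40 N at the last step, with the fingers hard on it. Lift, cross to the front and check lid and hasp.

```bash
python3 -m handwheel '[[0,0,0.04,0],[0,0,0.055,0],[0,0,0.055,0],[0.02,0.05,0,0],[0.024,0.05,0,0]]'; python3 -m handwheel '[[0.024,0.05,0,0],[0,0,0,0]]'
python3 - <<'E'
from lid import *
for n in("scene","top"):
    im,d=grab_frame(n);L,u,v=crate(n,d)
    for lo,hi in((30,110),(-110,-30)):
        k=(L[:,1]>lo)&(L[:,1]<hi)&(abs(L[:,2]-115)<25)&(abs(L[:,0])<76);Q=L[k];A=np.polyfit(Q[:,0],Q[:,2],1);print(n,len(Q),"slope deg",np.degrees(np.arctan(-A[0])),"z mid",A[1])
    k=(abs(L[:,1])<22)&(L[:,0]<-84)&(L[:,0]>-170)&(L[:,2]>95)&(L[:,2]<215)&(im[v,u].max(1)>60);Q=L[k]
    print("hasp",len(Q),Q.min(0),Q.max(0))
    for c in range(-160,-84,12):
        s=(Q[:,0]>=c)&(Q[:,0]<c+12)
        if s.sum():print(c,s.sum(),np.median(Q[s],0),Q[s,1].min(),Q[s,1].max())
    if n=="scene":cv2.imwrite("pics/v8.png",cv2.resize(im[120:290,170:340],None,fx=3.3,fy=3.3))
E
```

```text
time: 19.45
ee_pos: [568.9, 151.1, 235.6]
tool_rot: [[0.085, -0.989, 0.12], [-0.004, 0.12, 0.993], [-0.996, -0.085, 0.007]]
wrist_force: [0.7, 0.3, -0.2]
finger_gap: 0.1
time: 19.7
ee_pos: [595.3, 205.5, 235.9]
tool_rot: [[0.088, -0.989, 0.118], [-0.002, 0.118, 0.993], [-0.996, -0.087, 0.008]]
wrist_force: [-0.4, -0.9, -0.6]
finger_gap: 0.1
scene 780 slope deg -0.189238307349085 z mid 111.09454095106122
scene 641 slope deg -0.2679569639250674 z mid 110.85976969432602
hasp 115 [-149.1  -21.3   95.6] [-84.   21.8 184.6]
-160 11 [-148.8    3.2  179.5] -11.370056628540542 12.212283182137542
-148 23 [-145.9   -0.   181.1] -15.012067870519976 14.222026796290367
-136 9 [-127.2   11.6  159.4] -11.82475560820482 14.462901366937587
-124 9 [-119.8   11.2  150.7] -12.860725930529853 15.196137677167375
-112 18 [-108.    -0.3  139.9] -13.836116724104974 14.82638490480197
-100 26 [-90.1  -1.6 115.3] -20.920340529303918 20.202260561872777
-88 19 [-85.2  12.1 103.2] -21.26945077901002 21.82070534334704
top 1508 slope deg -0.029912639750763616 z mid 111.87471226249183
top 1626 slope deg -0.06739289621159643 z mid 111.82490750354528
hasp 292 [-147.3  -20.6  112.3] [-84.1  21.4 188.2]
-148 56 [-140.7   -0.8  181.9] -14.895299890966275 14.812792505486167
-136 61 [-129.5    0.2  170.8] -14.758350377813963 14.806357196141349
-124 41 [-119.4   -0.5  158.7] -15.518198785080852 14.278803126868231
-112 54 [-105.3   -0.1  142.9] -16.320771969317317 14.443709458834014
-100 56 [-94.2  -1.7 129.3] -15.352975166294895 15.524122328667847
-88 24 [-85.7  -1.1 118.8] -20.576606343381627 21.433611831352227
```

View pics/v8.png

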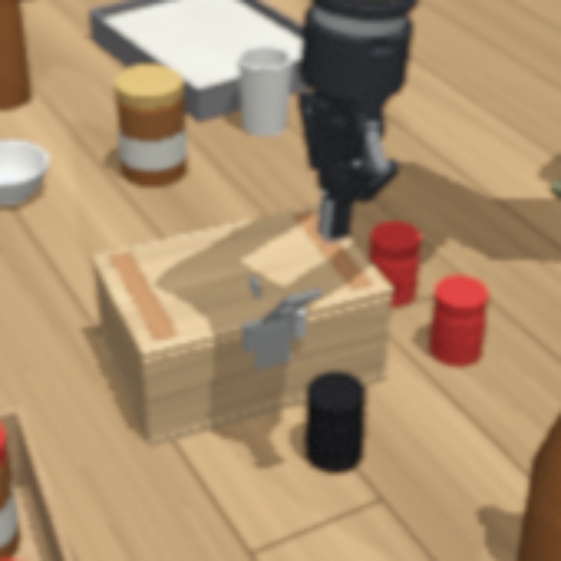

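Lid measures 0° (top at 111). The hasp is at about 132°, its tip at crate (-147, 0, 181). I'll come down outside it and push it over.

```bash
python3 -m handwheel '[[0,0,-0.04,0],[0,0,-0.04,0],[0,0,-0.018,0],[0,0,0,0]]'; python3 -m handwheel '[[-0.003,-0.03,0.004,0],[-0.003,-0.03,0.004,0],[-0.003,-0.03,0.005,0],[0,0,0,0]]'
python3 - <<'E'
from lid import *
p=np.array(observe()["ee_pos"]);print("ee crate",(p[:2]-C)@b,(p[:2]-C)@a,p[2])
for n in("scene","top"):
    im,d=grab_frame(n);L,u,v=crate(n,d)
    k=(abs(L[:,1])<16)&(L[:,0]<0)&(L[:,0]>-170)&(L[:,2]>120)&(L[:,2]<225);Q=L[k];c=im[v,u][k].max(1)
    for z in range(120,225,10):
        s=(Q[:,2]>=z)&(Q[:,2]<z+10)
        if s.sum()>2:print(n,z,s.sum(),np.median(Q[s],0),"cx",Q[s,0].min(),Q[s,0].max(),np.median(c[s]))
E
```

```text
time: 20.3
ee_pos: [590.4, 195.5, 136.0]
tool_rot: [[0.084, -0.989, 0.125], [-0.008, 0.125, 0.992], [-0.996, -0.085, 0.003]]
wrist_force: [-0.3, 0.3, 0.3]
finger_gap: -0.2
time: 20.8
ee_pos: [588.7, 117.2, 166.1]
tool_rot: [[0.11, -0.986, 0.128], [0.021, 0.131, 0.991], [-0.994, -0.107, 0.035]]
wrist_force: [0.0, -0.0, -0.2]
finger_gap: 0.3
ee crate -106.55188175807133 3.3013759929831554 166.1377922444524
scene 120 34 [-86.    0.5 125.8] cx -89.83349018174806 -31.869562065844445 119.5
scene 130 29 [-87.5   0.4 134. ] cx -90.04082106644331 -84.94871191078663 114.0
scene 140 32 [-87.7  -0.5 145.3] cx -89.69591997649445 -82.41129526552658 120.5
scene 150 19 [-87.5  -5.8 154.1] cx -90.93756049429733 -84.66031764926055 132.0
scene 160 16 [-87.3  -0.8 164.9] cx -89.97961993587803 -85.42468482679448 134.5
scene 170 27 [-87.8  -2.5 175.5] cx -89.77704087737332 -85.53415272461498 113.0
scene 180 15 [-87.5   6.6 185.2] cx -90.47095923689068 -84.87406423634656 110.0
scene 190 8 [-89.2   8.9 195.1] cx -113.61176944435815 -86.23578067134034 110.0
scene 200 29 [-109.     8.4  206.3] cx -117.99972473948053 -87.61866090738415 109.0
scene 210 33 [-115.9    3.4  214.6] cx -120.80512204035186 -95.39096465097893 66.0
scene 220 13 [-114.8    3.5  222.9] cx -119.43611194538263 -103.47103040637836 85.0
top 120 13 [-37.1  -1.5 125.8] cx -45.33443300436048 -28.83832475647556 117.0
top 130 4 [-37.2  -0.1 131.1] cx -42.91393358457243 -31.835469114741365 126.0
```

```bash
python3 -m handwheel '[[0,0,-0.01,0],[-0.003,-0.022,-0.003,0],[-0.003,-0.022,-0.006,0],[-0.002,-0.012,-0.012,0],[0,0,0,0]]'
cat > hasp.py <<'E'
from lid import *
p=np.array(observe()["ee_pos"]);print("ee crate",(p[:2]-C)@b,(p[:2]-C)@a,p[2])
for n in("scene","top"):
    im,d=grab_frame(n);L,u,v=crate(n,d)
    k=(abs(L[:,1])<16)&(L[:,0]<20)&(L[:,0]>-90)&(L[:,2]>112)&(L[:,2]<225);Q=L[k];c=im[v,u][k].max(1)
    for z in range(-90,20,10):
        s=(Q[:,0]>=z)&(Q[:,0]<z+10)
        if s.sum()>2:print(n,z,s.sum(),np.median(Q[s],0),"z",Q[s,2].min(),Q[s,2].max(),np.median(c[s]))
E
python3 hasp.py
```

```text
time: 21.52
ee_pos: [578.3, 64.9, 126.6]
tool_rot: [[0.101, -0.987, 0.124], [0.023, 0.127, 0.992], [-0.995, -0.097, 0.036]]
wrist_force: [-0.6, 0.3, 0.3]
finger_gap: 0.1
ee crate -53.445553124326615 -1.9106658806789598 126.58093707429485
scene -90 59 [-84.5   0.8 120.4] z 113.30379109141825 224.64676995752552 194.0
scene -80 56 [-75.5   0.1 128.6] z 119.55890353544714 216.90250356493357 191.0
scene -70 110 [-64.4  -2.6 171. ] z 128.796110450357 224.4760690427247 118.5
scene -60 59 [-56.    1.5 162.3] z 138.75927874375554 217.14154180586797 115.0
scene -50 45 [-45.7   3.8 164.7] z 112.12663558312101 218.11709487511905 121.0
scene -40 36 [-35.5   6.4 169. ] z 112.2131202168631 217.6219240092372 136.0
scene -30 32 [-27.2   3.9 180.1] z 112.53413607628431 214.83767170546037 132.5
scene -20 5 [-16.8  -0.5 218. ] z 113.29841968027313 223.80733819802094 71.0
scene -10 6 [ -6.8  -0.9 113.2] z 112.45773160987335 222.09202150181454 163.0
scene 10 3 [ 11.7   6.4 112.9] z 112.05214149503058 113.15314874594856 174.0
top -90 8 [-83.1 -10.  118. ] z 113.73097126162907 123.67883748665213 136.0
top -80 8 [-75.6 -13.4 122.5] z 113.34950183322394 129.3634893093074 120.0
top -70 6 [-65.6 -12.7 114.4] z 113.11204946336989 135.63084737749455 129.0
top -60 5 [-53.2 -12.2 113.3] z 112.93463669199878 114.01301907286324 178.0
top -50 7 [-42.6  -8.2 114.3] z 112.19831767115556 115.04755424672635 139.0
top -40 13 [-33.9 -10.7 114.9] z 112.03038406651376 176.92751764458853 128.0
top -30 7 [-28.   -8.4 117.4] z 112.43735004730456 174.56329762208543 99.0
top 0 8 [  8.    4.1 112.6] z 112.01423915414898 116.74917742604657 153.0
top 10 17 [ 15.2   2.9 113.6] z 112.13329627224675 116.0636571842333 152.0
```

```bash
python3 -m handwheel '[[-0.001,-0.018,0,0],[0,-0.014,-0.004,0],[0,-0.006,-0.008,0],[0,0,-0.008,0],[0,0,0,0]]'; python3 hasp.py | egrep 'ee|scene'
```

```text
time: 22.25
ee_pos: [578.6, 26.1, 106.7]
tool_rot: [[0.104, -0.987, 0.122], [0.025, 0.126, 0.992], [-0.994, -0.1, 0.037]]
wrist_force: [0.6, 0.2, -0.4]
finger_gap: -0.1
ee crate -14.89617899282726 2.136938203725642 106.72579602950057
scene -90 30 [-86.   -1.9 117.3] z 112.1093959938886 121.15382749637104 201.0
scene -80 27 [-74.1   0.8 119.2] z 114.96186455927784 224.45789949997572 211.0
scene -70 42 [-65.7   0.1 122.5] z 117.96504908028055 223.88235066758205 211.0
scene -60 54 [-56.4   0.4 126.3] z 120.37767312796689 221.76050524934715 193.0
scene -50 43 [-45.2   0.6 130.8] z 122.35452364088974 211.3674809361811 169.0
scene -40 39 [-33.9   0.8 131.7] z 117.10352978231856 223.256069784263 152.0
scene -30 115 [-25.6   1.6 165.3] z 127.78644795295475 224.47935322910496 62.0
scene -20 53 [-16.2   5.5 148.6] z 112.18303515241837 210.1648383265623 114.0
scene -10 39 [ -5.4   7.  188.8] z 133.42620090347611 222.9518042172964 46.0
scene 0 10 [  2.8   7.3 202.4] z 142.4033008142079 224.69977114541769 40.0
scene 10 4 [ 11.9   4.7 190.7] z 188.5574691973294 195.1313148170965 74.0
```

```bash
python3 -m handwheel '[[0,0,-0.007,0],[0,0,-0.005,0],[0,0,0,0]]'; python3 -m handwheel '[[0,0,-0.003,0],[0,0,-0.002,0]]'
```

```text
time: 22.72
ee_pos: [579.6, 26.5, 95.1]
tool_rot: [[0.106, -0.987, 0.121], [0.024, 0.124, 0.992], [-0.994, -0.102, 0.037]]
wrist_force: [-0.1, -0.1, 0.8]
finger_gap: -0.0
time: 22.98
ee_pos: [579.9, 26.6, 90.0]
tool_rot: [[0.107, -0.987, 0.121], [0.024, 0.124, 0.992], [-0.994, -0.103, 0.037]]
wrist_force: [-0.1, -1.0, 0.5]
finger_gap: 0.1
```

```bash
python3 -m handwheel '[[0,0,-0.002,0],[0,0,-0.002,0]]'; python3 -m handwheel '[[0,0,-0.002,0]]'; python3 hasp.py | egrep 'ee|scene'
```

```text
time: 23.22
ee_pos: [579.9, 26.5, 85.8]
tool_rot: [[0.107, -0.987, 0.121], [0.024, 0.124, 0.992], [-0.994, -0.103, 0.037]]
wrist_force: [-1.7, -0.3, 0.9]
finger_gap: 0.1
time: 23.35
ee_pos: [580.1, 26.5, 84.4]
tool_rot: [[0.107, -0.987, 0.121], [0.024, 0.124, 0.992], [-0.994, -0.104, 0.037]]
wrist_force: [-4.1, -0.6, 14.7]
finger_gap: -0.2
ee crate -15.403810984881755 3.5838860544520235 84.43385055051574
scene -90 24 [-87.6  -1.6 117.4] z 112.74678341910203 120.99535563277834 198.0
scene -80 42 [-72.5  -2.7 201.7] z 112.88831636800546 212.97071308549585 146.0
scene -70 65 [-64.   -3.5 190.8] z 112.09853755387212 223.74337618849472 148.0
scene -60 59 [-55.   -3.5 188.2] z 112.34931631900338 223.14515568824515 129.0
scene -50 61 [-44.4  -0.1 167.1] z 112.1552585310368 224.44910278912505 126.0
scene -40 44 [-36.6   1.6 168.7] z 113.1812421667372 224.37747860744446 48.5
scene -30 129 [-26.3   3.8 155.1] z 112.66334697552782 224.7802388165004 43.0
scene -20 46 [-17.7   7.7 139.1] z 113.77446496471885 219.45562123023888 99.0
scene -10 53 [ -5.4   6.8 192.6] z 114.42897844479035 224.9479628375792 39.0
scene 0 19 [  2.6   7.6 199.7] z 115.47882100982565 224.93393037995145 45.0
scene 10 11 [ 14.1   5.3 171.6] z 112.21576879381814 220.54811108794684 79.0
```

Force rose to 15 N, so contact at the flat position. Lift away and check.

```bash
python3 -m handwheel '[[0,0,0.03,0],[0,0,0.05,0],[0,0,0.05,0],[-0.05,-0.03,0.03,0],[-0.055,-0.03,0,0]]'; python3 -m handwheel '[[-0.055,-0.03,0,0],[-0.055,-0.03,0,0],[0,0,0,0]]';python3 - <<'E'
from lid import *
for n in("scene","top"):
    im,d=grab_frame(n);L,u,v=crate(n,d)
    k=(abs(L[:,1])<13)&(L[:,0]<15)&(L[:,0]>-92)&(L[:,2]>105)&(L[:,2]<200);Q=L[k]
    for z in range(-90,15,10):
        s=(Q[:,0]>=z)&(Q[:,0]<z+10)
        if s.sum()>2:print(n,z,s.sum(),"z",np.median(Q[s,2]),Q[s,2].max())
    k=(abs(L[:,1])>30)&(abs(L[:,1])<110)&(abs(L[:,0])<75)&(abs(L[:,2]-112)<15);A=np.polyfit(L[k,0],L[k,2],1);print("lid deg",np.degrees(np.arctan(-A[0])),A[1])
    for q in("bottle","big_jar","bowl","cup"):
        print(q,[(round(r["conf"],2),np.round(r["extent"]).tolist()) for r in look_for(n,q)[:1]])
    if n=="scene":cv2.imwrite("pics/v9.png",cv2.resize(im[100:330,150:370],None,fx=2.6,fy=2.6))
print(observe()["ee_pos"],observe()["wrist_force"],observe()["time"])
E
```

```text
time: 24.08
ee_pos: [478.8, -31.8, 246.5]
tool_rot: [[0.108, -0.987, 0.117], [0.024, 0.12, 0.992], [-0.994, -0.105, 0.036]]
wrist_force: [-0.5, -0.7, -0.3]
finger_gap: -0.0
time: 24.45
ee_pos: [363.5, -93.2, 246.8]
tool_rot: [[0.109, -0.987, 0.119], [0.021, 0.122, 0.992], [-0.994, -0.106, 0.034]]
wrist_force: [0.6, 0.1, 0.7]
finger_gap: 0.1
scene -90 27 z 116.71130931470702 119.25283707651215
scene -80 14 z 116.41751231354408 118.50544694830683
scene -70 19 z 116.7038927150985 118.52359304181209
scene -60 18 z 116.52725892480674 117.32297734149904
scene -50 19 z 116.84311448769677 127.77451103945145
scene -40 20 z 116.4879237655814 127.05714223539769
scene -30 16 z 116.30651893254804 119.2842123386007
scene -20 11 z 116.11025143020572 118.20799961333148
scene -10 26 z 116.90331194642471 121.09527396438648
scene 0 6 z 118.87443366869002 121.91577240695585
lid deg 0.02503968414289921 111.105649956787
bottle [(0.6, [326.0, 227.0, 34.0, 77.0])]
big_jar [(0.95, [203.0, 143.0, 24.0, 32.0])]
bowl [(0.57, [158.0, 159.0, 25.0, 22.0])]
cup [(0.95, [243.0, 133.0, 17.0, 26.0])]
top -90 26 z 118.84905297202283 123.99532387319641
top -80 34 z 117.91908413656029 121.73658281394933
top -70 35 z 118.11539383209083 122.6191340802593
top -60 35 z 116.66400156252644 121.90438787320363
top -50 31 z 116.74381367807177 131.16458311872248
top -40 34 z 117.08362819898889 133.09024565105483
top -30 35 z 117.45735735344215 130.91001029472272
top -20 32 z 117.19911737390703 121.75705913304137
top -10 35 z 117.71582712701343 120.98437971805652
top 0 34 z 119.81530780489209 124.50675071780165
top 10 16 z 113.45972822115039 115.8530750757734
lid deg -0.04260973359218531 111.9179748402642
bottle [(0.91, [96.0, 193.0, 42.0, 35.0])]
big_jar [(0.71, [359.0, 191.0, 48.0, 39.0])]
bowl [(0.68, [372.0, 139.0, 37.0, 32.0])]
cup [(0.73, [381.0, 264.0, 33.0, 24.0])]
[368.1 -91.9 247. ] [-0.7  0.4  0.1] 24.95
```

View pics/v9.png

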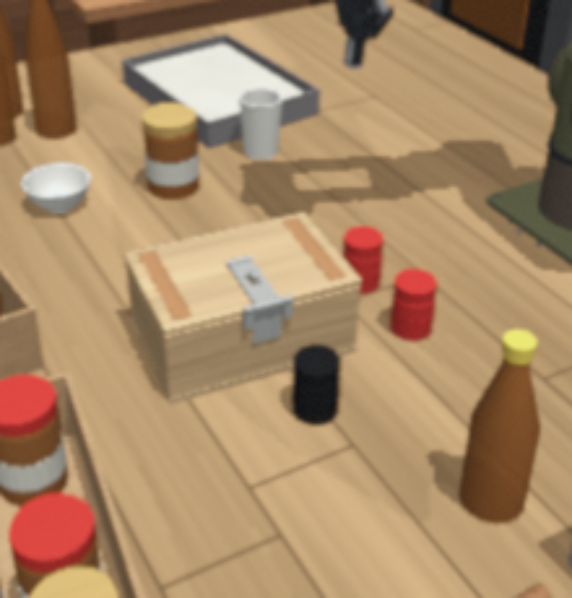

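The lid is shut (0.0°). The hasp lies flat at a constant z of about 117, with the catch through its slot. The bystanders have not moved and the arm is clear.

```bash
python3 -c "
from station import *
print(finish_job())"
```

```text
the job is handed in; nothing more can be done
None
```

The job is done and handed in at about 25 s of the 72 s: the jar is in the empty compartment, the lid is shut and the hasp is over the catch.

**What I did:** I gripped the amber jar by its lid and set it on the cork pad. Then I swept the lid shut from behind with the closed fingers, and pushed the hasp over and down.

**Last checks:**
- **Jar:** After release it measured about 2.5 mm off the compartment centre across y and 6 mm along x. Its top was at 87 mm, so it was seated and upright. The other two jars were standing.
- **Lid:** It measured 0.0° from both cameras.
- **Hasp:** It lay flat, at a constant height of about 117 mm, with the catch through its slot.
- **Bystanders:** The big jar, bottle, bowl and cup were where they had been, to within a few pixels.
- **Arm:** It was clear of everything.

**What failed or disagreed:**
- **Fingertip height:** The fingertips appeared about 25–30 mm higher than the reported tool position. I set the final heights by contact force and camera instead.
- **Tool tilt:** The tool drifted to about 6° of tilt over the run. This did no harm that I could see.
- **Lid press:** The last push on the lid reached about 40 N at the wrist, which is the stated limit for the arm or the gripper's body. It was the fingers that pressed.
- **Jars after closing:** I could not see the jars once the lid was shut.

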